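Wedge the rocking power supply

TASK

The low grey power supply on the bench rocks, because the screw foot under its near right corner is too short. With the fingertips, push the loose wooden wedge thin end first under that foot until the supply no longer rocks but still stands level on its other feet; do not lift the wedge or shove the supply out of its place. Finish while holding: the program ends with the fingertips pressing down firmly on top of the supply right above that foot, and the supply not giving way.

Things in the scene. Friction and masses are not known exactly. Their poses are not given: they have to be found in the camera images.
- supply: low grey bench power supply, 2 to 3 kg, loose: case 160 (x) x 200 (y) x 55 mm on 20 mm feet at x = +-62, y = +-80 mm; flat top 75 mm above the bench. Origin: centre of its underside, level with the soles of the three good feet; z up; front panel with knob and terminals faces -x. It stands level on the three good rubber feet by itself. Sliding it across the bench takes about 10 N or more
- supply_press (a point): point on the supply's flat top right above the short foot, 18 mm from the front and 20 mm from the right edge. A push down here of about 3 to 5 N (up to 10 N if the fingertip sticks) starts to rock the unwedged supply which can go 3 to 5 degrees, until the short foot touches the bench; released, it rocks back level. A firm press is about 10 N
- supply_foot (a point): point on the short foot's axis (supply x = -62, y = -80 mm: right end as one faces the panel) at the level of the good feet's soles, so at bench level. The short foot is a steel screw with a round rubber end of radius 9 mm that ends 5 to 9 mm above this point, differently each time
- wedge: loose wooden wedge, 100 (x) x 50 (y) mm, 80 g, flat on the bench before the short foot: 3 mm thick at the thin end (+x), rising evenly to 18 mm at the upright flat back (-x). Origin: centre of its underside; z up. +x points roughly at the foot. Slides with under 1 N; at the foot the push rises steeply and friction then holds it; pushed on hard (well over 10 N) it shoves or jacks up the supply
- beaker: small glass beaker, 53 mm across, 70 mm high, a bystander; origin at the centre of its underside
- matchbox: matchbox 36 x 53 x 15 mm lying on the bench, a bystander; origin at the centre of its underside
- brass_weight: brass weight with a knob, 29 mm across, 34 mm high, a bystander; origin at the centre of its underside
- tealight: tea light in its cup, 39 mm across, 19 mm high, a bystander; origin at the centre of its underside
There are look-alikes about, which are no part of the job. Of the things like the wedge, leave any that is red; of the rest the larger one is meant.

How it is judged (in metres and radians):
At the end, for the whole second after the job is handed in: the fingers press on the supply with over 5 N, the grasp point within 22 mm sideways of the point above the short foot; the short foot bears on the wedge's top face with over 2 N; under that press the supply is level within 0.013 rad (about 1.3 mm at the corner), and all is at rest (contact force between the fingers and supply above 5 N and horizontal distance between the grasp point and supply_press below 0.022 m and contact force between wedge and supply above 2 N and y of supply_foot in the frame of wedge between -0.027 and 0.027 m and x of supply_foot in the frame of wedge between -0.025 and 0.052 m and angle between supply's own z axis and vertical below 0.013 rad and linear speed of each of supply, wedge below 0.01 m/s); the arm keeps its last pose, push and grip.
It fails at once if the wedge was lifted off the bench (height (world z) of wedge above 0.015 m).
It fails at once if the supply was lifted (height (world z) of supply above 0.012 m).
It fails at once if the supply was shoved more than 25 mm out of its place (distance of supply from where it was at the start of the episode above 0.025 m).
It fails at once if a bystander was disturbed (distance of any of beaker, matchbox, brass_weight, tealight from where it was at the start of the episode above 0.02 m).
It also fails if it takes over 48 s, if anything falls off the work surface, if the arm or the gripper's body presses on something with over 40 N, if the wrist force passes 120 N, or if a joint passes its speed limit or range.

ROBOT

A 6-joint arm with a two-finger parallel gripper is mounted at the origin on a cart in front of the work surface, level with it; the furniture and walls round the work are solid. World frame = base frame: x ahead of the robot, y to its left, z up, the work surface at z = 0. Lengths are in m, angles in degrees, forces in N, time in s.
With the tool pointing down it reaches from about 0.3 to 0.75 m from the base axis. Payload 8.5 kg.
Tool frame: the origin (TCP) lies midway between the tips of the shut fingers; the grasp point (between the pads) lies 19 mm behind it; z points along the fingers, y is the direction in which the jaws open and shut (so a half turn about z gives the same grasp; the last joint's range is limited). The gripper opens to 85 mm and grips with 20 to 120 N. Pads are 22 mm wide; open, the fingers measure 114 mm over their backs; the gripper's body (76 mm by 85 mm) begins 54 mm behind the grasp point. The pads swing forward as they close: fully open they stand 13 mm farther back than shut.
Start: joints at [55.273, 21.807, 74.336, -0, 83.858, -12.336], TCP at [0.21, 0.509, 0.231] pointing down, gripper open.
Joint ranges: [-178.18, 178.18], [-50.72, 133.34], [12.68, 142.11], [-81.47, 261.47], [9.98, 163.14], [-165.26, 165.26]. Speed limits (degrees/s): [136.94, 136.94, 180, 180, 180, 180].

INTERFACE

Orientations are given as a 3x3 rotation matrix whose columns are the frame's x, y, z axes.
In Python, from rig import env, eyes, close_job gives the robot as it stands.
- The arm moves only by the tool jog_arm, never from a script. Its argument "deltas" is one flat list of numbers, 7 for each row, row after row: the shift along the tool's x, y, z in units of 0.75 m (1.0 is 0.75 m), then the turn, a rotation vector about the tool's x, y, z in units of 180 degrees (1.0 is 180 degrees), then the gripper command: -1 is fully open, 1 is shut, values between are in proportion. In form: [dx, dy, dz, ax, ay, az, fingers, dx, dy, dz, ax, ay, az, fingers, ...]. A call has 1 to 12 rows; each row is the pose to reach, as a shift and turn from the pose commanded when the call began, along the tool's axes at that moment, turning the shorter way round; what a row does not reach only later rows make up. A row lasts 1/12 s, in which the tool goes at most 41.7 mm and 7.16 degrees, less where a joint would pass 70% of its speed; a pose out of reach is approached as far as the arm can. A call with a number of a shift or a turn outside -1 to 1 is refused whole. A call with a gripper value outside its range is refused whole. The fingers move at their own pace and stop on an object; "grip_force" is the grip in N (left out, the last holds). Time passes only in rows, so rows that repeat a pose let the fingers close. It gives the time, the measured TCP pose, the force and the opening at its end, in the units of the state.
- env.observe(): the state, without advancing time (a new reading comes with each control period).
- eyes.get_image(name): name is "scene" or "top" or "wrist"; returns the picture (400x640x3 uint8, red, green, blue); there is no depth.
- eyes.camera_params(name): a dict with "intrinsics" (3x3 intrinsics, pixels), "R" (3x3) and "t" (3): a world point X has camera coordinates R X + t; the wrist camera has in their place "mount" (4x4, takes a point from camera to tool coordinates, whose origin is the TCP and whose axes are the flange's). Camera axes: x right, y down, z forward; pixel columns grow to the right and rows downward; lengths in m; the calibration is good to about 2 mm. A picture is of the moment at which its call begins: read the wrist's pose just before it. camera_params takes no time and is no camera call.
- close_job(): hands the job in, once; it reports no verdict.
The state is a dict: "time_s": time; "q": joint angles; "qvel": joint speeds; "joint_efforts": joint torques, N m; "position": TCP position; "tool_rot": TCP orientation; "ft_force": force on the tool from outside, world axes, zero at the start; "wrist_torque": the same for the moment, N m; "grip_width": finger opening in m.
Only numpy, scipy, OpenCV 4.12 (cv2) and the standard library are available. Lean on these libraries where they do the work, as an engineer would, in place of code of your own. Each camera call takes 0.05 s, during which the arm holds its last target.

## Working session

There is one attempt and no reset: what is moved stays moved. The work goes in short steps, Python scripts to look and compute and a tool call to move; the robot and the scene stay as the last step left them, time stands still between calls to the robot, and variables do not carry over. Pictures are saved under pics/ and viewed, and the job is handed in when it is done.

Besides the shell and the picture viewer there is one more tool, called after "Call:" as a command line: name --argument value ..., lists and objects as JSON in quotes. jog_arm: Moves the arm, as the interface text tells. Its arguments: {"type":"object","properties":{"deltas":{"type":"array"},"grip_force":{"type":"number"}},"required":["deltas"]}

```bash
ls; mkdir -p pics; python3 - <<'E'
from rig import env,eyes
import cv2
for n in("scene","top","wrist"):
    cv2.imwrite(f"pics/{n}0.png",eyes.get_image(n)[:,:,::-1])
    p=eyes.camera_params(n);print(n,p)
print(env.observe())
E
```

```text
pics
scene {'intrinsics': array([[426.19899523,   0.        , 315.02165216],
       [  0.        , 426.19899523, 209.7052143 ],
       [  0.        ,   0.        ,   1.        ]]), 'R': array([[-0.54373994, -0.83920781, -0.00878214],
       [-0.38490448,  0.258659  , -0.88597069],
       [ 0.7457851 , -0.47835736, -0.46365808]]), 't': array([0.00238455, 0.33490068, 0.40614406])}
top {'intrinsics': array([[392.92680968,   0.        , 317.9453196 ],
       [  0.        , 392.92680968, 203.72261769],
       [  0.        ,   0.        ,   1.        ]]), 'R': array([[ 0.00467912, -0.99976454, -0.02118875],
       [-0.9870002 , -0.00121324, -0.16071447],
       [ 0.16065092,  0.0216653 , -0.98677348]]), 't': array([-0.30196276,  0.50624194,  0.85970418])}
wrist {'intrinsics': array([[310.29653742,   0.        , 323.84172307],
       [  0.        , 310.29653742, 201.43651076],
       [  0.        ,   0.        ,   1.        ]]), 'mount': array([[-5.74839942e-04, -9.45483760e-01, -3.25668742e-01,
         8.49402484e-02],
       [ 9.99999319e-01, -8.74304252e-04,  7.73181115e-04,
         1.
[... 273 characters left out ...]
66732e-03,
        8.38567337e+01, -1.23336154e+01]), 'qvel': array([ 0.0690494 , -0.15347356, -0.27401828, -0.06145628,  0.09066299,
       -0.01723838]), 'joint_efforts': array([ 1.96909830e-03, -4.48626924e+01, -2.31345141e+01, -2.28109116e-04,
        3.82712067e-03,  8.95960511e-05]), 'position': array([0.20940352, 0.50834096, 0.23084255]), 'tool_rot': array([[-9.24585818e-01,  3.80973361e-01, -6.03335874e-04],
       [ 3.80973787e-01,  9.24585360e-01, -9.41600022e-04],
       [ 1.99110991e-04, -1.10044518e-03, -9.99999375e-01]]), 'ft_force': array([ 0.95650032, -0.31703463, -0.39964007]), 'wrist_torque': array([-0.04023754, -0.0100798 ,  0.02350732]), 'grip_width': 0.08550159770906317}
```

View pics/scene0.png

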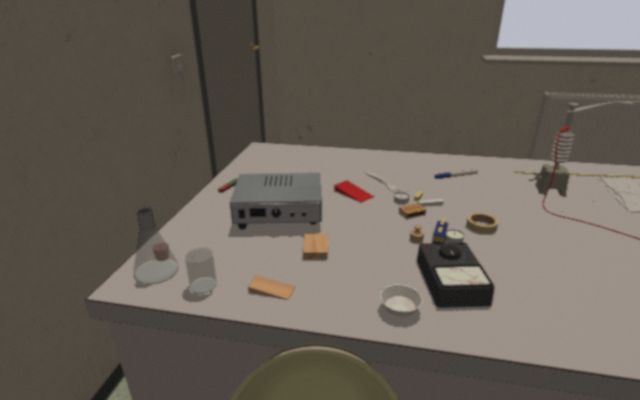

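View pics/top0.png

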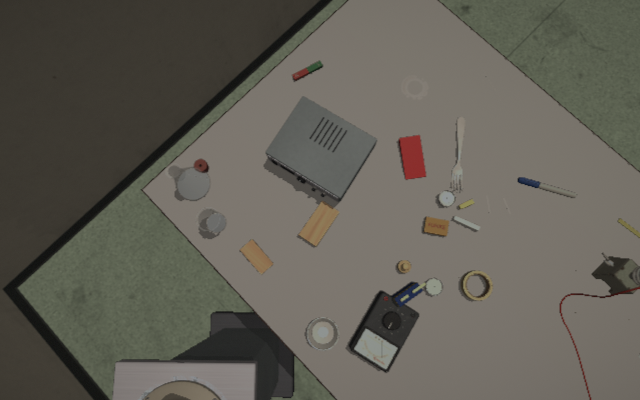

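View pics/wrist0.png

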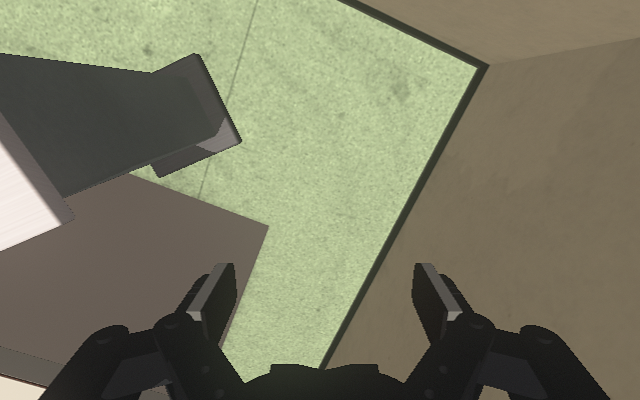

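```bash
python3 - <<'E'
import cv2
t=cv2.imread("pics/top0.png");s=cv2.imread("pics/scene0.png")
cv2.imwrite("pics/c1.png",cv2.resize(t[85:285,230:430],None,fx=4,fy=3*4/3,interpolation=cv2.INTER_CUBIC)[:600] if 0 else cv2.resize(t[90:280,230:430],(632,600),interpolation=cv2.INTER_CUBIC))
cv2.imwrite("pics/c2.png",cv2.resize(s[165:305,220:360],(600,600),interpolation=cv2.INTER_CUBIC))
E
```

```text
(no output)
```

View pics/c1.png

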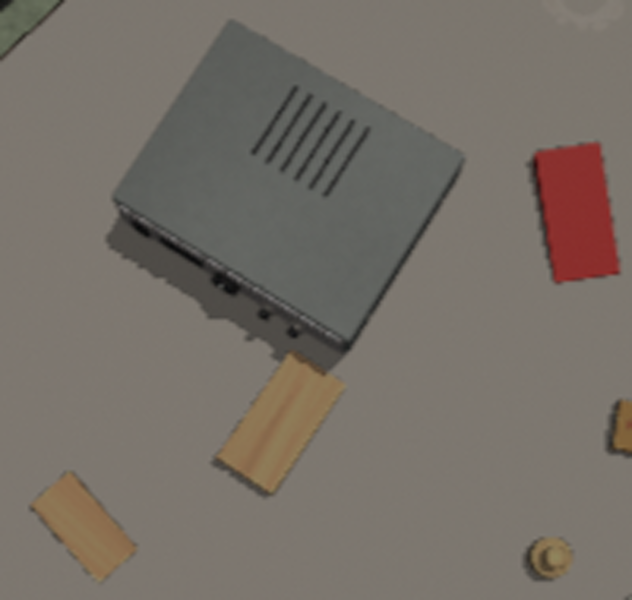

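View pics/c2.png

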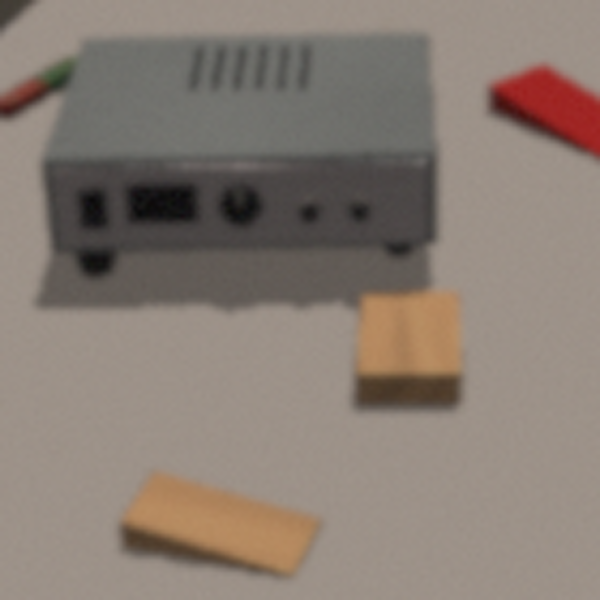

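Top view candidates: large wood wedge at (319,225), small wood wedge at (256,256), red one at (413,157). The large non-red one is meant. It lies before the short-foot corner (338,200), thin end toward the supply; its thick upright back shows in the scene crop. Now fitting the poses.

```bash
cat > h.py <<'E'
import numpy as np
from rig import env,eyes
from scipy.optimize import least_squares
P={n:eyes.camera_params(n) for n in("top","scene")}
def proj(n,X):
    p=P[n];c=np.asarray(X)@p["R"].T+p["t"];c=c@p["intrinsics"].T;return c[:,:2]/c[:,2:]
def place(q,L):
    L=np.asarray(L,float);c,s=np.cos(q[2]),np.sin(q[2])
    return np.c_[q[0]+c*L[:,0]-s*L[:,1],q[1]+s*L[:,0]+c*L[:,1],L[:,2]]
def ray(n,uv,z):
    p=P[n];d=p["R"].T@np.linalg.inv(p["intrinsics"])@np.array([*uv,1.]);o=-p["R"].T@p["t"];return o+d*(z-o[2])/d[2]
def fit(obs,q0):
    f=lambda q:np.concatenate([(proj(n,place(q,L))-np.array(uv)).ravel() for n,L,uv in obs])
    r=least_squares(f,q0);return r.x,r.fun
E
python3 - <<'E'
from h import *
T=lambda a:[(230+u/3.16,90+v/3.158) for u,v in a]
S=lambda a:[(220+u/4.286,165+v/4.286) for u,v in a]
# supply: -x front; facing panel right = -y
L=[(.08,.1,.075),(.08,-.1,.075),(-.08,-.1,.075),(-.08,.1,.075)]
ot=("top",L,T([(232,20),(464,158),(348,345),(116,197)]))
os_=("scene",L,S([(83,38),(428,35),(434,155),(46,160)]))
W=[(.05,.025,.003),(.05,-.025,.003),(-.05,-.025,.018),(-.05,.025,.018)]
wt=("top",W,T([(292,352),(344,383),(271,494),(217,460)]))
ws=("scene",W+[(-.05,-.025,0),(-.05,.025,0)],S([(362,293),(458,293),(460,375),(357,375),(458,405),(357,405)]))
np.set_printoptions(precision=4,suppress=True)
for nm,a,b in(("supply",ot,os_),("wedge",wt,ws)):
    q0=[*ray("top",np.mean(a[2],0),.03)[:2],-.6]
    for o in([a],[b],[a,b]):
        q,f=fit(o,q0);print(nm,q[:2],np.degrees(q[2]),"rms px",np.sqrt((f**2).mean()),abs(f).max())
    if nm=="supply":
        foot=place(q,[(-.062,-.08,.075)])[0];print("foot",foot)
    else:
        d=foot[:2]-q[:2];c,s=np.cos(q[2]),np.sin(q[2]);print("foot in wedge",c*d[0]+s*d[1],-s*d[0]+c*d[1]); print("back",place(q,[(-.05,0,0)]))
for n,uv in(("beaker",(215,228)),("brass",(404,268)),("match",(436,227)),("tea",(433,287))):print(n,ray("top",uv,0.015))
E
```

```text
supply [ 0.6313 -0.3087] -32.18808872555094 rms px 0.9462094987505966 1.951852080262654
supply [ 0.6326 -0.3055] -31.788656278126027 rms px 0.670973629710125 1.3466720665482796
supply [ 0.6321 -0.3072] -32.065420176208086 rms px 0.9881297185781597 2.6088325435500224
foot [ 0.5371 -0.3421  0.075 ]
wedge [ 0.465  -0.3027] -32.73991189988721 rms px 0.640014715086124 0.9574180836945345
wedge [ 0.467  -0.3008] -33.54283548377505 rms px 0.441220968670841 0.8425318630436323
wedge [ 0.4661 -0.3014] -33.473874995271906 rms px 0.6943381372186147 1.411481224755505
foot in wedge 0.08161357719058895 0.005151699258808741
back [[ 0.4244 -0.2738  0.    ]]
beaker [ 0.4532 -0.0601  0.015 ]
brass [ 0.3632 -0.4962  0.015 ]
match [ 0.4568 -0.5725  0.015 ]
tea [ 0.3212 -0.5599  0.015 ]
```

```bash
cat >> h.py <<'E'
from scipy.spatial.transform import Rotation as Ro
np.set_printoptions(precision=4,suppress=True)
def down(az): # tool z down, x axis at azimuth az (deg)
    a=np.radians(az);x=np.array([np.cos(a),np.sin(a),0]);z=np.array([0,0,-1.]);return np.c_[x,np.cross(z,x),z]
def delta(p,R,p0=None,R0=None):
    s=env.observe();p0=s["position"] if p0 is None else p0;R0=s["tool_rot"] if R0 is None else R0
    return np.r_[R0.T@(np.array(p)-p0)/.75,Ro.from_matrix(R0.T@R).as_rotvec()/np.pi]
E
python3 - <<'E'
from h import *
R=down(146.5)
print(delta((.45,.1,.231),R),delta((.385,-.248,.18),R))
E
```

```text
[-0.504  -0.3812  0.0001 -0.0004 -0.      0.0617] [-0.6007 -0.8431  0.0686 -0.0004 -0.      0.0617]
```

Call:
jog_arm --deltas '[-0.504,-0.381,0,0,0,0.062,1,-0.504,-0.381,0,0,0,0.062,1,-0.504,-0.381,0,0,0,0.062,1,-0.504,-0.381,0,0,0,0.062,1,-0.504,-0.381,0,0,0,0.062,1,-0.504,-0.381,0,0,0,0.062,1,-0.504,-0.381,0,0,0,0.062,1,-0.504,-0.381,0,0,0,0.062,1,-0.504,-0.381,0,0,0,0.062,1,-0.504,-0.381,0,0,0,0.062,1,-0.504,-0.381,0,0,0,0.062,1,-0.504,-0.381,0,0,0,0.062,1]' --grip_force 40

```text
time_s: 1.15
position: [0.4521, 0.0964, 0.2311]
tool_rot: [[-0.831, 0.556, 0.0], [0.556, 0.831, -0.001], [-0.001, -0.001, -1.0]]
ft_force: [-0.4, 0.2, -0.6]
grip_width: -0.0003
```

```bash
python3 - <<'E'
from h import *
s=env.observe();print(s["time_s"],s["position"],s["q"],s["grip_width"],s["ft_force"])
R=down(146.5)
print(delta((.385,-.248,.18),R))
E
```

```text
1.15 [0.4521 0.0964 0.2311] [ -2.6595  12.9935  87.4496  -0.0566  79.5362 -58.8942] -0.00026435456825053935 [-0.3811  0.2486 -0.5792]
[-0.1807 -0.4315  0.0685 -0.0002  0.0003 -0.0014]
```

Call:
jog_arm --deltas '[-0.18,-0.431,0.068,0,0,-0.001,1,-0.18,-0.431,0.068,0,0,-0.001,1,-0.18,-0.431,0.068,0,0,-0.001,1,-0.18,-0.431,0.068,0,0,-0.001,1,-0.18,-0.431,0.068,0,0,-0.001,1,-0.18,-0.431,0.068,0,0,-0.001,1,-0.18,-0.431,0.068,0,0,-0.001,1,-0.18,-0.431,0.068,0,0,-0.001,1,-0.18,-0.431,0.068,0,0,-0.001,1,-0.18,-0.431,0.068,0,0,-0.001,1,-0.18,-0.431,0.068,0,0,-0.001,1,-0.18,-0.431,0.068,0,0,-0.001,1]'

```text
time_s: 2.15
position: [0.384, -0.2431, 0.1803]
tool_rot: [[-0.835, 0.55, -0.0], [0.55, 0.835, 0.001], [0.001, 0.0, -1.0]]
ft_force: [0.0, 1.2, 0.1]
grip_width: 0.0001
```

```bash
python3 - <<'E'
from h import *
import cv2
s=env.observe();print(s["time_s"],s["position"],s["q"],s["grip_width"],s["ft_force"])
cv2.imwrite("pics/w1.png",eyes.get_image("wrist")[:,:,::-1])
im=eyes.get_image("scene")[:,:,::-1]
cv2.imwrite("pics/s1.png",cv2.resize(im[130:330,180:440],(780,600),interpolation=cv2.INTER_CUBIC))
E
```

```text
2.15 [ 0.384  -0.2431  0.1803] [ -47.3282   15.1506   93.6894    0.0113   71.1923 -103.967 ] 0.00014999864804887805 [0.0414 1.2392 0.1201]
```

View pics/w1.png

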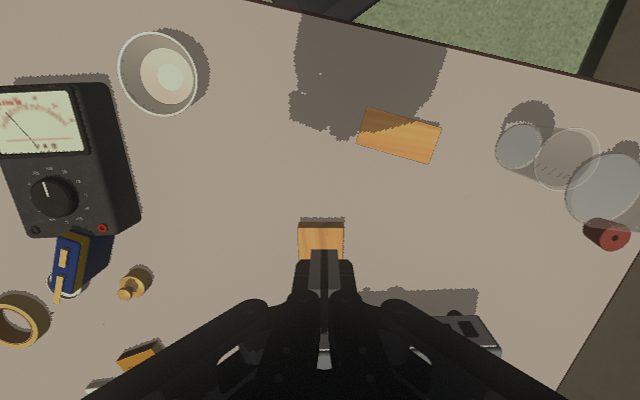

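View pics/s1.png

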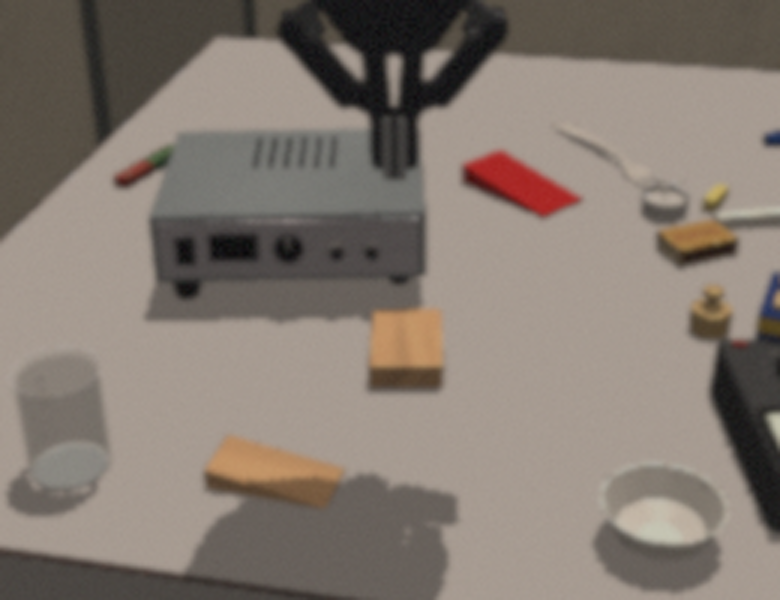

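```bash
cat >> h.py <<'E'
def wray(uv,z,pos,R):
    p=eyes.camera_params("wrist");M=p["mount"];d=R@M[:3,:3]@np.linalg.inv(p["intrinsics"])@np.array([*uv,1.]);o=pos+R@M[:3,3];return o+d*(z-o[2])/d[2]
E
python3 - <<'E'
from h import *
import cv2
s=env.observe();p,R=s["position"],s["tool_rot"]
for uv,z in(((298,219),0),((344,218),0),((298,227),.018),((344,226),.018)):print(wray(uv,z,p,R))
q=(.4661,-.3014,np.radians(-33.5));print(place(q,[(-.05,-.025,.018),(-.05,.025,.018)]))
im=cv2.imread("pics/w1.png");cv2.imwrite("pics/w1c.png",cv2.resize(im[200:280,270:380],(770,560),interpolation=cv2.INTER_CUBIC))
E
```

```text
[ 0.4079 -0.2912  0.    ]
[ 0.4352 -0.2476  0.    ]
[ 0.4102 -0.2911  0.018 ]
[ 0.4362 -0.2495  0.018 ]
[[ 0.4106 -0.2947  0.018 ]
 [ 0.4382 -0.253   0.018 ]]
```

View pics/w1c.png

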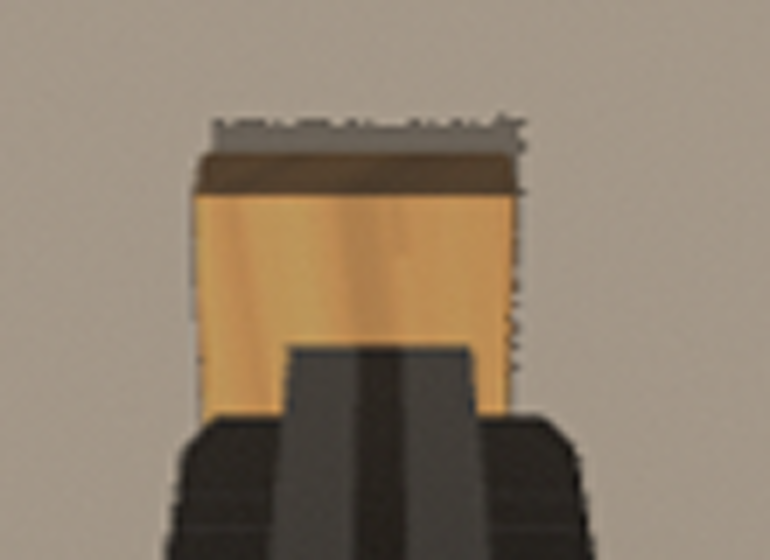

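```bash
python3 - <<'E'
from h import *
R=down(146.5)
print(delta((.399,-.2555,.04),R),delta((.399,-.2555,.007),R))
E
```

```text
[-0.0258 -0.0035  0.1874  0.      0.0001  0.0012] [-0.0258 -0.0035  0.2314  0.      0.0001  0.0012]
```

Call:
jog_arm --deltas '[-0.026,-0.0035,0.06,0,0,0.001,1,-0.026,-0.0035,0.12,0,0,0.001,1,-0.026,-0.0035,0.16,0,0,0.001,1,-0.026,-0.0035,0.19,0,0,0.001,1,-0.026,-0.0035,0.21,0,0,0.001,1,-0.026,-0.0035,0.222,0,0,0.001,1,-0.026,-0.0035,0.228,0,0,0.001,1,-0.026,-0.0035,0.231,0,0,0.001,1,-0.026,-0.0035,0.231,0,0,0.001,1,-0.026,-0.0035,0.231,0,0,0.001,1]'

```text
time_s: 3.08
position: [0.3993, -0.2568, 0.0079]
tool_rot: [[-0.834, 0.552, 0.001], [0.552, 0.834, -0.001], [-0.002, -0.0, -1.0]]
ft_force: [0.7, 0.1, -0.2]
grip_width: 0.0002
```

```bash
python3 - <<'E'
from h import *
import cv2
s=env.observe();print(s["time_s"],s["position"],s["ft_force"])
im=eyes.get_image("wrist")[:,:,::-1];cv2.imwrite("pics/w2.png",im)
im=eyes.get_image("top")[:,:,::-1];cv2.imwrite("pics/t2.png",cv2.resize(im[130:290,220:420],(750,600),interpolation=cv2.INTER_CUBIC))
print(delta((.424,-.272,.007),down(146.5)))
E
```

```text
3.0833 [ 0.3993 -0.2568  0.0079] [ 0.7391  0.1496 -0.1558]
[-0.0387  0.0015  0.0012 -0.0001  0.0005 -0.0003]
```

View pics/w2.png

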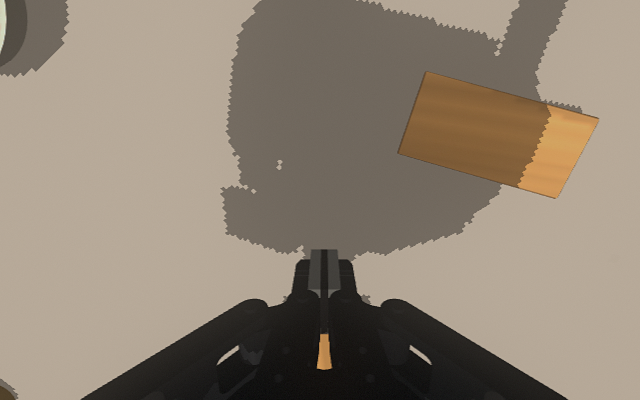

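View pics/t2.png

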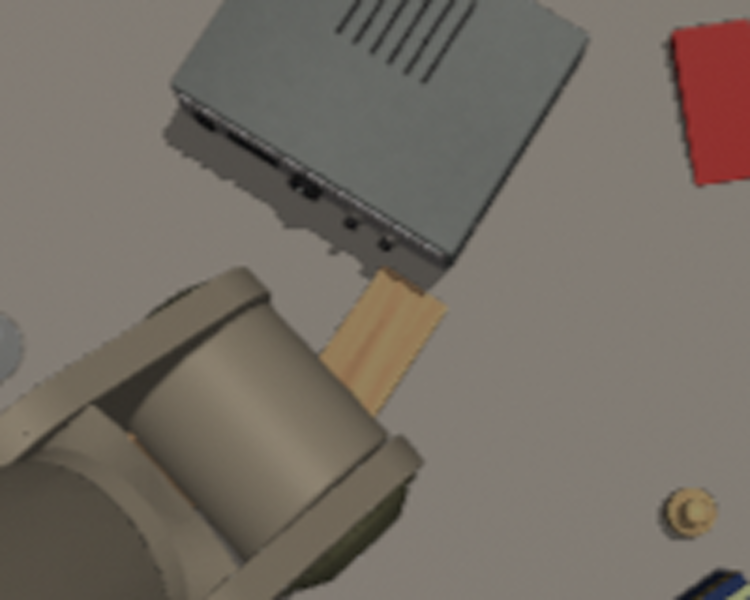

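Call:
jog_arm --deltas '[-0.005,0.001,0.001,0,0,0,1,-0.01,0.001,0.001,0,0,0,1,-0.015,0.001,0.001,0,0,0,1,-0.019,0.001,0.001,0,0,0,1,-0.023,0.001,0.001,0,0,0,1,-0.027,0.001,0.001,0,0,0,1,-0.031,0.001,0.001,0,0,0,1,-0.035,0.001,0.001,0,0,0,1,-0.039,0.001,0.001,0,0,0,1,-0.043,0.001,0.001,0,0,0,1,-0.046,0.001,0.001,0,0,0,1,-0.047,0.001,0.001,0,0,0,1]'

```text
time_s: 4.18
position: [0.429, -0.2757, 0.0063]
tool_rot: [[-0.833, 0.553, 0.0], [0.553, 0.833, -0.0], [-0.0, -0.0, -1.0]]
ft_force: [0.7, 0.7, -0.2]
grip_width: -0.0001
```

```bash
python3 - <<'E'
from h import *
import cv2
s=env.observe();print(s["time_s"],s["position"],s["tool_rot"].T@s["ft_force"])
im=eyes.get_image("top")[:,:,::-1];cv2.imwrite("pics/t3.png",cv2.resize(im[130:290,220:420],(750,600),interpolation=cv2.INTER_CUBIC))
im=eyes.get_image("scene")[:,:,::-1];cv2.imwrite("pics/s3.png",cv2.resize(im[130:330,180:440],(780,600),interpolation=cv2.INTER_CUBIC))
E
```

```text
4.1833 [ 0.429  -0.2757  0.0063] [-0.2415  0.9421  0.2441]
```

View pics/t3.png

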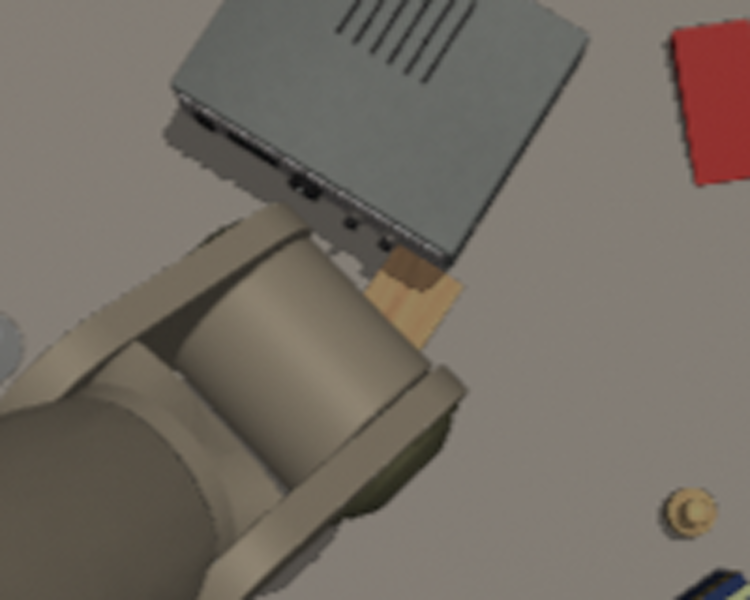

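View pics/s3.png

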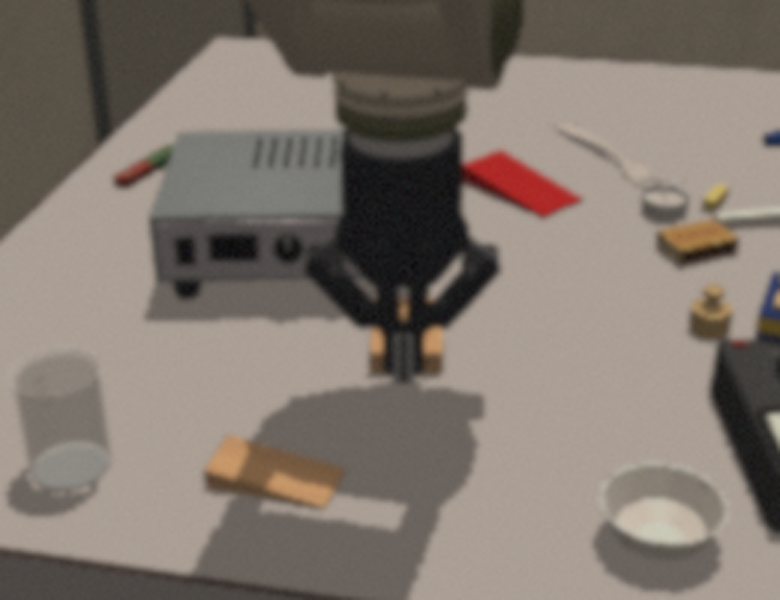

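Call:
jog_arm --deltas '[-0.003,0,0,0,0,0,1,-0.006,0,0,0,0,0,1,-0.009,0,0,0,0,0,1,-0.011,0,0,0,0,0,1,-0.013,0,0,0,0,0,1,-0.015,0,0,0,0,0,1,-0.017,0,0,0,0,0,1,-0.019,0,0,0,0,0,1,-0.02,0,0,0,0,0,1,-0.02,0,0,0,0,0,1]'

```text
time_s: 5.12
position: [0.4413, -0.2839, 0.0063]
tool_rot: [[-0.833, 0.553, 0.0], [0.553, 0.833, -0.0], [-0.0, -0.0, -1.0]]
ft_force: [-0.6, -0.4, 0.2]
grip_width: 0.0003
```

Call:
jog_arm --deltas '[-0.001,0,0,0,0,0,1,-0.002,0,0,0,0,0,1,-0.003,0,0,0,0,0,1,-0.004,0,0,0,0,0,1,-0.005,0,0,0,0,0,1,-0.005,0,0,0,0,0,1]'

```text
time_s: 5.62
position: [0.4444, -0.2859, 0.0063]
tool_rot: [[-0.833, 0.553, 0.0], [0.553, 0.833, -0.0], [-0.0, -0.0, -1.0]]
ft_force: [0.4, 0.7, -0.1]
grip_width: -0.0
```

Call:
jog_arm --deltas '[-0.001,0,0,0,0,0,1,-0.002,0,0,0,0,0,1,-0.003,0,0,0,0,0,1,-0.004,0,0,0,0,0,1,-0.005,0,0,0,0,0,1,-0.005,0,0,0,0,0,1]'

```text
time_s: 6.12
position: [0.4475, -0.288, 0.0063]
tool_rot: [[-0.833, 0.553, 0.0], [0.553, 0.833, -0.0], [-0.0, -0.0, -1.0]]
ft_force: [-0.5, -0.4, 0.2]
grip_width: 0.0003
```

Call:
jog_arm --deltas '[-0.001,0,0,0,0,0,1,-0.002,0,0,0,0,0,1,-0.003,0,0,0,0,0,1,-0.004,0,0,0,0,0,1,-0.004,0,0,0,0,0,1,-0.004,0,0,0,0,0,1]'

```text
time_s: 6.62
position: [0.45, -0.2896, 0.0063]
tool_rot: [[-0.833, 0.553, 0.0], [0.553, 0.833, -0.0], [-0.0, -0.0, -1.0]]
ft_force: [-0.1, 0.7, -0.4]
grip_width: 0.0002
```

Call:
jog_arm --deltas '[-0.001,0,0,0,0,0,1,-0.002,0,0,0,0,0,1,-0.003,0,0,0,0,0,1,-0.004,0,0,0,0,0,1,-0.004,0,0,0,0,0,1,-0.004,0,0,0,0,0,1]'

```text
time_s: 7.12
position: [0.4525, -0.2913, 0.0064]
tool_rot: [[-0.833, 0.553, 0.0], [0.553, 0.833, -0.0], [-0.0, -0.0, -1.0]]
ft_force: [-0.3, 0.4, -1.0]
grip_width: -0.0
```

Call:
jog_arm --deltas '[-0.001,0,0,0,0,0,1,-0.002,0,0,0,0,0,1,-0.003,0,0,0,0,0,1,-0.003,0,0,0,0,0,1,-0.003,0,0,0,0,0,1]'

```text
time_s: 7.53
position: [0.4543, -0.2925, 0.0063]
tool_rot: [[-0.833, 0.553, 0.0], [0.553, 0.833, -0.0], [-0.0, -0.0, -1.0]]
ft_force: [-0.1, -0.1, -0.6]
grip_width: -0.0001
```

Call:
jog_arm --deltas '[-0.001,0,0,0,0,0,1,-0.002,0,0,0,0,0,1,-0.003,0,0,0,0,0,1,-0.003,0,0,0,0,0,1,-0.003,0,0,0,0,0,1]'

```text
time_s: 7.95
position: [0.4562, -0.2938, 0.0063]
tool_rot: [[-0.833, 0.553, 0.0], [0.553, 0.833, -0.0], [-0.0, -0.0, -1.0]]
ft_force: [-0.7, -0.0, 0.3]
grip_width: 0.0001
```

Call:
jog_arm --deltas '[-0.001,0,0,0,0,0,1,-0.002,0,0,0,0,0,1,-0.003,0,0,0,0,0,1,-0.003,0,0,0,0,0,1,-0.003,0,0,0,0,0,1]'

```text
time_s: 8.37
position: [0.4581, -0.295, 0.0064]
tool_rot: [[-0.833, 0.553, 0.0], [0.553, 0.833, -0.0], [-0.0, -0.0, -1.0]]
ft_force: [-0.4, 0.7, 0.8]
grip_width: -0.0
```

```bash
python3 - <<'E'
from h import *
import cv2
a=eyes.get_image("top")[130:290,220:420,::-1];b=eyes.get_image("scene")[165:275,220:370,::-1]
cv2.imwrite("pics/b4.png",np.vstack([cv2.resize(a,(375,300),interpolation=cv2.INTER_CUBIC),cv2.resize(b,(375,275),interpolation=cv2.INTER_CUBIC)]))
E
```

```text
(no output)
```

View pics/b4.png

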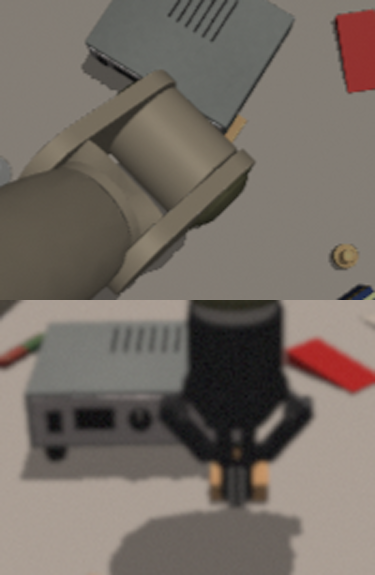

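Call:
jog_arm --deltas '[-0.001,0,0,0,0,0,1,-0.002,0,0,0,0,0,1,-0.003,0,0,0,0,0,1,-0.003,0,0,0,0,0,1,-0.003,0,0,0,0,0,1]'

```text
time_s: 8.88
position: [0.4594, -0.2958, 0.0062]
tool_rot: [[-0.833, 0.553, -0.001], [0.553, 0.833, 0.001], [0.002, 0.0, -1.0]]
ft_force: [-3.2, 1.7, 3.1]
grip_width: 0.0001
```

Call:
jog_arm --deltas '[-0.0005,0,0,0,0,0,1,-0.001,0,0,0,0,0,1,-0.001,0,0,0,0,0,1,-0.001,0,0,0,0,0,1]'

```text
time_s: 9.22
position: [0.4597, -0.2959, 0.0062]
tool_rot: [[-0.833, 0.553, -0.002], [0.553, 0.833, 0.002], [0.003, 0.0, -1.0]]
ft_force: [-5.9, 4.3, 3.9]
grip_width: 0.0
```

Call:
jog_arm --deltas '[0.004,0,0,0,0,0,1,0.012,0,0,0,0,0,1,0.03,0,0,0,0,0,1,0.05,0,0,0,0,0,1,0.06,0,-0.04,0,0,0,1,0.06,0,-0.09,0,0,0,1,0.06,0,-0.14,0,0,0,1,0.06,0,-0.19,0,0,0,1,0.06,0,-0.19,0,0,0,1,0.06,0,-0.19,0,0,0,1]'

```text
time_s: 10.05
position: [0.4236, -0.2723, 0.1506]
tool_rot: [[-0.833, 0.553, 0.004], [0.553, 0.833, -0.004], [-0.005, -0.001, -1.0]]
ft_force: [-1.1, 0.3, 0.2]
grip_width: -0.0001
```

```bash
python3 - <<'E'
from h import *
import cv2
s=env.observe();print(s["time_s"],s["position"],s["ft_force"])
a=eyes.get_image("top")[:,:,::-1];b=eyes.get_image("scene")[:,:,::-1]
cv2.imwrite("pics/t5.png",cv2.resize(a[90:280,230:430],(632,600),interpolation=cv2.INTER_CUBIC))
cv2.imwrite("pics/s5.png",cv2.resize(b[165:305,220:360],(600,600),interpolation=cv2.INTER_CUBIC))
print(delta((.5371,-.3421,.14),down(146.5)))
E
```

```text
10.05 [ 0.4236 -0.2723  0.1506] [-1.0643  0.3262  0.2143]
[-0.1793  0.0058  0.0106  0.0001 -0.0003 -0.0003]
```

View pics/t5.png

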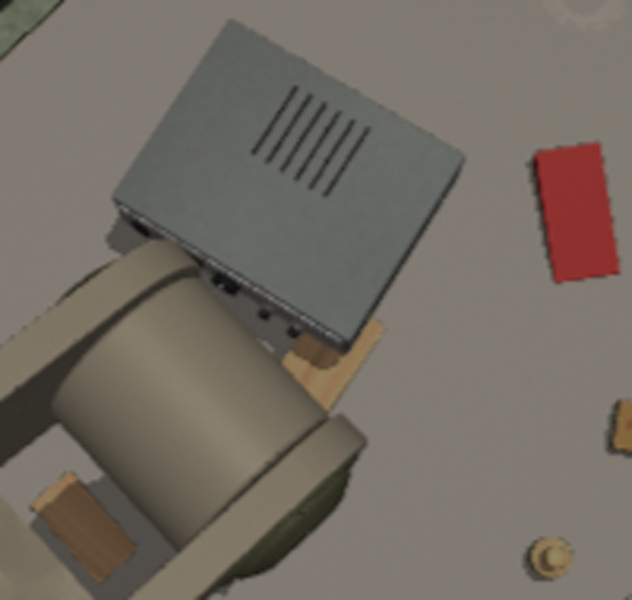

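View pics/s5.png

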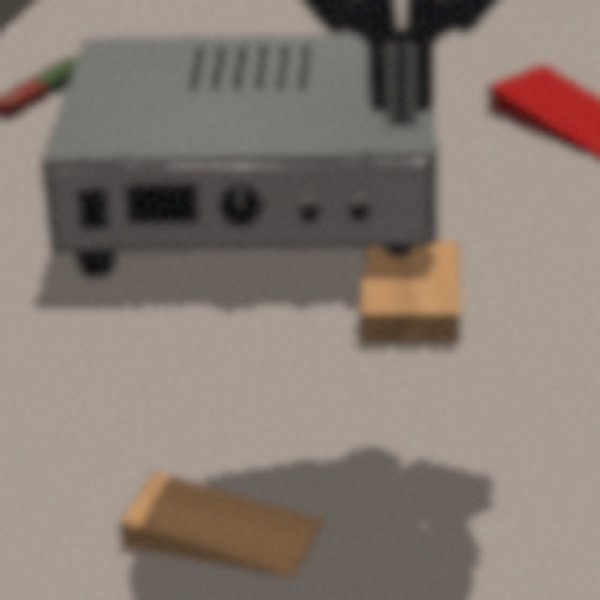

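The wedge now sits under the short foot (scene crop: back edge 360–459 at row 315, foot at 400,248). The supply corners haven't moved.

```bash
python3 - <<'E'
from h import *
S=lambda a:[(220+u/4.286,165+v/4.286) for u,v in a]
W=[(-.05,-.025,.018),(-.05,.025,.018),(-.05,-.025,0),(-.05,.025,0)]
q,f=fit([("scene",W,S([(459,315),(360,315),(458,345),(361,346)]))],[.51,-.33,-.58])
d=np.array([.5371,-.3421])-q[:2];c,s=np.cos(q[2]),np.sin(q[2]);print(q,np.degrees(q[2]),c*d[0]+s*d[1],-s*d[0]+c*d[1])
E
```

```text
[ 0.5111 -0.33   -0.5802] -33.24410742951446 0.02841268039053689 0.00415262384645103
```

Call:
jog_arm --deltas '[-0.04,0.002,0.004,0,0,0,1,-0.08,0.004,0.008,0,0,0,1,-0.12,0.006,0.01,0,0,0,1,-0.16,0.006,0.01,0,0,0,1,-0.179,0.006,0.01,0,0,0,1,-0.179,0.006,0.01,0,0,0,1,-0.179,0.006,0.03,0,0,0,1,-0.179,0.006,0.05,0,0,0,1,-0.179,0.006,0.06,0,0,0,1,-0.179,0.006,0.07,0,0,0,1,-0.179,0.006,0.08,0,0,0,1,-0.179,0.006,0.08,0,0,0,1]'

```text
time_s: 11.15
position: [0.5367, -0.3416, 0.0873]
tool_rot: [[-0.833, 0.553, -0.002], [0.553, 0.833, 0.002], [0.003, 0.0, -1.0]]
ft_force: [-0.3, -0.3, -0.0]
grip_width: 0.0001
```

```bash
python3 - <<'E'
from h import *
import cv2
s=env.observe();print(s["time_s"],s["position"],s["ft_force"])
b=eyes.get_image("scene")[:,:,::-1]
cv2.imwrite("pics/s6.png",cv2.resize(b[165:305,220:360],(600,600),interpolation=cv2.INTER_CUBIC))
print(delta((.5371,-.3421,.075),down(146.5)))
E
```

```text
11.15 [ 0.5367 -0.3416  0.0873] [-0.2515 -0.2949 -0.0002]
[-0.0002 -0.0001  0.0177  0.0001 -0.0004 -0.0003]
```

View pics/s6.png

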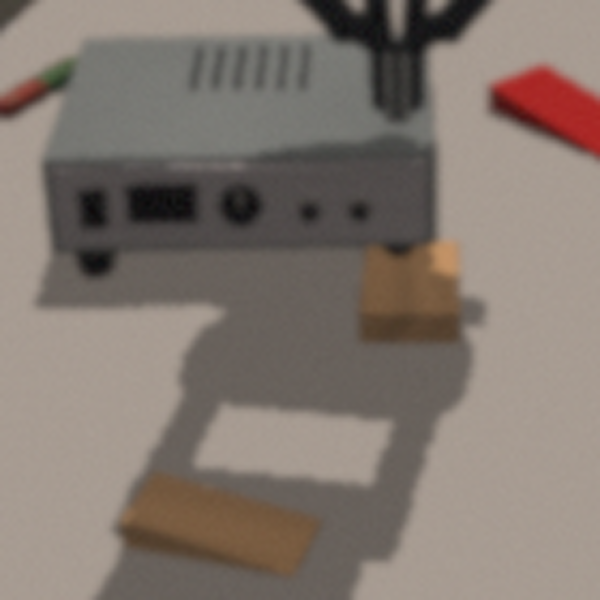

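Foot at wedge x≈28, y≈4 mm, well inside the limits; fingers are above the right front corner. Pressing in small steps.

Call:
jog_arm --deltas '[0,0,0.004,0,0,0,1,0,0,0.008,0,0,0,1,0,0,0.011,0,0,0,1,0,0,0.014,0,0,0,1,0,0,0.014,0,0,0,1,0,0,0.014,0,0,0,1]'

```text
time_s: 11.7
position: [0.5374, -0.3422, 0.0783]
tool_rot: [[-0.833, 0.553, -0.0], [0.553, 0.833, 0.0], [0.0, -0.0, -1.0]]
ft_force: [0.6, -0.5, 0.5]
grip_width: -0.0002
```

Call:
jog_arm --deltas '[0,0,0.001,0,0,0,1,0,0,0.002,0,0,0,1,0,0,0.002,0,0,0,1,0,0,0.002,0,0,0,1]'

```text
time_s: 12.03
position: [0.5374, -0.3422, 0.0768]
tool_rot: [[-0.833, 0.553, -0.0], [0.553, 0.833, -0.0], [0.0, -0.0, -1.0]]
ft_force: [0.0, -0.0, 0.1]
grip_width: 0.0004
```

Call:
jog_arm --deltas '[0,0,0.0005,0,0,0,1,0,0,0.001,0,0,0,1,0,0,0.0015,0,0,0,1,0,0,0.0015,0,0,0,1]'

```text
time_s: 12.37
position: [0.5374, -0.3421, 0.0756]
tool_rot: [[-0.833, 0.553, -0.0], [0.553, 0.833, 0.0], [0.0, 0.0, -1.0]]
ft_force: [0.3, 0.2, 0.3]
grip_width: -0.0001
```

Call:
jog_arm --deltas '[0,0,0.0005,0,0,0,1,0,0,0.001,0,0,0,1,0,0,0.001,0,0,0,1,0,0,0.001,0,0,0,1]'

```text
time_s: 12.7
position: [0.5374, -0.3422, 0.0751]
tool_rot: [[-0.833, 0.553, 0.0], [0.553, 0.833, -0.0], [-0.0, -0.0, -1.0]]
ft_force: [-0.5, -0.5, 1.1]
grip_width: -0.0002
```

Call:
jog_arm --deltas '[0,0,0.0005,0,0,0,1,0,0,0.001,0,0,0,1,0,0,0.001,0,0,0,1,0,0,0.001,0,0,0,1]'

```text
time_s: 13.03
position: [0.5374, -0.3422, 0.075]
tool_rot: [[-0.833, 0.553, 0.0], [0.553, 0.833, -0.0], [-0.001, -0.0, -1.0]]
ft_force: [-2.4, 1.6, 6.9]
grip_width: -0.0002
```

Call:
jog_arm --deltas '[0,0,0.0005,0,0,0,1,0,0,0.001,0,0,0,1,0,0,0.001,0,0,0,1,0,0,0.001,0,0,0,1,0,0,0.001,0,0,0,1,0,0,0.001,0,0,0,1]'

```text
time_s: 13.53
position: [0.5374, -0.3422, 0.075]
tool_rot: [[-0.833, 0.553, 0.001], [0.553, 0.833, -0.001], [-0.001, -0.0, -1.0]]
ft_force: [-2.8, 2.7, 10.7]
grip_width: -0.0001
```

```bash
python3 - <<'E'
from h import *
import cv2
s=env.observe();print(s["time_s"],s["position"],s["ft_force"])
a=eyes.get_image("top")[:,:,::-1];b=eyes.get_image("scene")[:,:,::-1]
cv2.imwrite("pics/s7.png",cv2.resize(b[165:305,220:360],(600,600),interpolation=cv2.INTER_CUBIC))
for i in range(4): eyes.get_image("top")
s=env.observe();print(s["time_s"],s["position"],s["ft_force"])
E
```

```text
13.5333 [ 0.5374 -0.3422  0.075 ] [-2.8431  2.6674 10.6939]
13.8333 [ 0.5374 -0.3422  0.0749] [-3.3855  2.6585 11.9225]
```

View pics/s7.png

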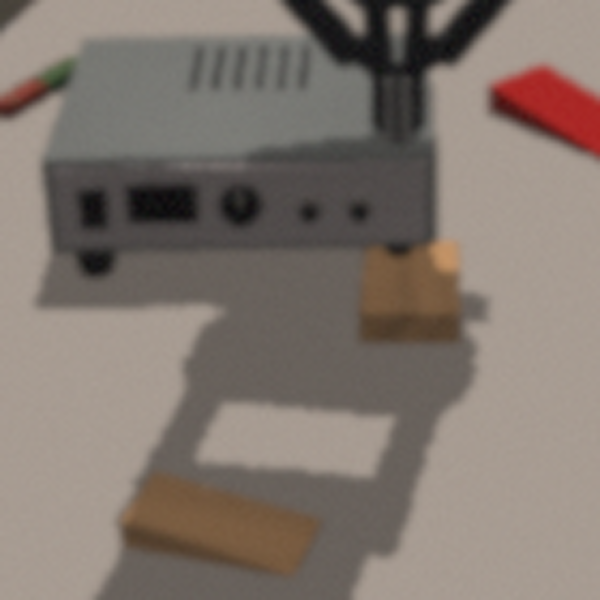

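The supply doesn't give under about 11 N (TCP steady at z = 75 mm). Supply and wedge look unmoved, so I'm handing in.

```bash
python3 -c "
from rig import close_job
print(close_job())"
```

```text
the job is handed in; nothing more can be done
None
```

I pushed the larger non-red wooden wedge thin end first under the short foot with the shut fingertips. I stopped when the push rose from under 1 N to about 7 N. The job was handed in at about 14 s with the fingertips pressing on the supply above that foot; no verdict was reported.

Last checks:
- **Wedge position:** the foot sits at wedge x ≈ 28 mm, y ≈ 4 mm, inside the allowed ranges (measured from the scene camera before pressing).
- **Press:** 11–12 N downward, with about 4 N sideways. The fingertips are within about 1 mm of the estimated press point, which itself depends on the camera fit of the supply (a few mm).
- **Firmness:** the fingertips stayed at 75 mm, the height of the supply's top, as the press rose from 7 to 12 N.
- **Supply and surroundings:** the supply and wedge looked unmoved in the last picture. The top view after the push showed the supply in its original place. I saw no bystander move, though I did not measure each one.
- **Not measured directly:** the tilt angle and the foot-to-wedge force. I infer both from the steady height and the wedge fit.

No check failed. The top and scene camera position estimates differed by up to about 3 mm.

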